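# Set a steel block up in the bench length gauge

## Task

Set the steel block up for measuring in the bench length gauge: with the fingertips, push it along the bed until its long side lies against both guide pins and its end touches the fixed anvil, and push the measuring slide forward until its tip touches the block's other end. Only push: never lift or tip the block, and leave the loose things round the gauge where they lie.

Things in the scene. Friction and masses are not known exactly. Their poses are not given: they have to be found in the camera images.
- length_gauge: bench length gauge fixed to the bench: grey and aluminium base plate with a flat bed, top 16 mm above the bench. Origin: under the measuring line at bench height; own x runs along the line towards the anvil, y to the left, z up. Plate x -116..115, y -52..39 mm. Grey anvil block at the far end, x 98..113, y -20..20 mm, 30 mm high. Slide's steel rail at y 24..36 mm, up to 18 mm high
- pin_near (a point): foot, on the bed, of the guide pin nearer the slide: upright steel pin 8 mm thick, 15 mm high, left of the measuring line (x = 57, y = 16.5 mm of the gauge). A side that lies against both pins is at y = 12.5 mm
- pin_far (a point): foot, on the bed, of the other, equal guide pin, nearer the anvil (x = 83, y = 16.5 mm of the gauge)
- anvil_face (a point): centre of the flat round steel face (13 mm across) of the fixed anvil, 10 mm above the bed, at x = 95, y = 0 mm of the gauge; it faces the slide and stands 3 mm proud of the anvil block
- seat (a point): point on the bed where the middle of the block's underside lies when the block is seated: 25 mm before the anvil face, on the measuring line (x = 70, y = 0 mm of the gauge)
- gauge_block: loose ground steel block, 50 mm long, 25 mm wide, 20 mm high, about 0.18 kg, two small holes in the top; starts on the bed right of the measuring line, short of the anvil, its length within 0.45 rad of the line. Origin: middle of its underside; own y along the 50 mm length, own x along the width, z up. Apart from it the bed right of the line is empty
- gauge_slide (a joint): travel of the measuring slide towards the anvil, m: 0 fully back (start 0 to 0.012), 0.160 at most; the gap from tip to anvil face is 0.167 minus this value, so 0.117 when the tip touches the seated block. It moves stiffly (about 1.5 N), stays where it is left and cannot leave its rail
- slide_tip (a point): centre of the flat face of the slide's steel spindle tip (8 mm across), 10 mm above the bed, on the measuring line, facing the anvil
- slide_back (a point): point on the flat upright back face of the slide's grey cross arm, on the measuring line, 44 mm behind the tip and 14 mm above the bed: push here. The face spans y -11..24 mm of the gauge, 3 to 26 mm above the bed; left of it is the saddle on the rail with a black readout, top 37 mm above the bed
- hex_spacer: brass hexagonal spacer, 42 mm long, 9 mm thick, loose on the bench right of the gauge: leave it
- cap_screw: steel socket head screw, 44 mm long, head 13 mm, loose on the bench right of the gauge: leave it
- hex_key: steel L-shaped hex key, 107 x 30 x 6 mm, loose on the bench beyond the gauge: leave it. To its left stands a fixed white drum on a frame (300 mm high, about 70 mm left of the seated block at the nearest), and further left a fixed grey instrument (110 mm high): keep the hand and arm in front of or above them
- marker: capped marker pen, 137 mm long, 13 mm thick, loose on the bench left of the gauge: leave it
- memory_stick: memory stick, 53 x 18 x 8 mm, loose on the bench left of the gauge: leave it

How it is judged:
At the end, for the whole second after the job is handed in: the block lies flat and at rest, its middle within 2 mm of the seated place along and across the measuring line, its length within 0.06 rad of the line (side on both pins, end on the anvil); the slide is at rest, the gap from its tip to the anvil 50 mm within 2 mm (x of gauge_block in the frame of length_gauge between 0.068 and 0.072 m and y of gauge_block in the frame of length_gauge between -0.002 and 0.002 m and angle between the y axis of gauge_block and the x axis of length_gauge, either way round below 0.06 rad and z of gauge_block in the frame of length_gauge below 0.018 m and distance between slide_tip and anvil_face between 0.048 and 0.052 m and linear speed of gauge_block below 0.01 m/s and velocity of joint gauge_slide below 0.01 m/s); the robot touches nothing.
It fails at once if the block is lifted off the bed or falls off it (underside 6 mm or more off the bed height) (z of gauge_block in the frame of length_gauge above 0.022 m or z of gauge_block in the frame of length_gauge below 0.01 m).
It fails at once if the block is tipped (more than 0.25 rad) (angle between gauge_block's own z axis and vertical above 0.25 rad).
It fails at once if a loose thing round the gauge is pushed away or lifted (more than 20 mm) (distance of any of hex_spacer, cap_screw, hex_key, marker, memory_stick from where it was at the start of the episode above 0.02 m).
It also fails if it takes over 69 s, if anything falls off the work surface, if the arm or the gripper's body presses on something with over 40 N, if the wrist force passes 120 N, or if a joint passes its speed limit or range.

## Robot

A 7-joint arm with a two-finger parallel gripper is mounted at the origin on a cart in front of the work surface, level with it; the furniture and walls round the work are solid. World frame = base frame: x ahead of the robot, y to its left, z up, the work surface at z = 0. Lengths are in m, angles in rad, forces in N, time in s.
With the tool pointing down it reaches from about 0.4 to 0.9 m from the base axis. Payload 5.5 kg.
Tool frame: the origin (TCP) lies between the finger pads; the fingertips stand 17 mm ahead of it and the grasp point (between the pads) lies 2 mm behind it (bot.nose_length is the z of the fingertips in the tool frame, in m); z points along the fingers, y is the direction in which the jaws open and shut (so a half turn about z gives the same grasp; the last joint's range is limited). The gripper opens to 92 mm and grips with 3 to 60 N. Pads are 19 mm wide; open, the fingers measure 130 mm over their backs; the gripper's body (75 mm by 190 mm) begins 47 mm behind the grasp point.
Start: joints at [1.376, 0.501, -0.427, 1.55, 0.221, 1.138, -0.21], TCP at [0.287, -0.583, 0.244] pointing down, gripper open.
Joint ranges: [-2.88, 2.88], [-0.31, 2.03], [-1.54, 1.56], [0.2, 2.42], [-1.41, 4.55], [0.19, 2.02], [-2.57, 2.57]. Speed limits (rad/s): [2.57, 2.57, 3.14, 3.14, 3.14, 3.14, 3.14].

## Interface

Orientations are given as a unit quaternion [w, x, y, z].
In Python, from rig import bot gives the robot as it stands.
- The arm moves only by the tool drive_tool, never from a script. Its argument "targets" is a list of rows, each a list of 4 numbers: the shift along the world's x, y, z in m, then the turn about the world's z in rad. A call has 1 to 8 rows; each row is the pose to reach, as a shift and turn from the pose commanded when the call began; what a row does not reach only later rows make up. A row lasts 1/10 s, in which the tool goes at most 50 mm and 8.59 degrees, less where a joint would pass 70% of its speed; a pose out of reach is approached as far as the arm can. A call with a gripper value outside its range is refused whole. "hand" is the gripper's target within -1 to 1 (fully open at 1, half-way at 0, shut at -1), set as the call begins (left out, the last holds). The fingers move at their own pace and stop on an object; the grip force is fixed at half the most. Time passes only in rows, so rows that repeat a pose let the fingers close. It gives the time, the measured TCP pose, the force and the opening at its end, in the units of the state.
- bot.get_obs(): the state, without advancing time (a new reading comes with each control period).
- bot.read_camera(name): name is "scene" or "top" or "wrist"; returns a dict with "image" (384x512x3 uint8, red, green, blue), "range_z" (384x512 float32, m along the optical axis (not along the pixel's ray), 0 where there is no reading), "intrinsics" (3x3 intrinsics, pixels), "D" ([k1, k2, p1, p2, k3] as OpenCV has them; the pictures are not rectified), "rvec" (rotation vector, rad) and "tvec" (3), from world to camera coordinates, as OpenCV has them. Camera axes: x right, y down, z forward; pixel columns grow to the right and rows downward; lengths in m; the calibration is good to about 2 mm. A picture is of the moment at which its call begins.
- bot.sign_off(): hands the job in, once; it reports no verdict.
The state is a dict: "time_s": time; "joint_pos": joint angles; "qvel": joint speeds; "joint_torque": joint torques, N m; "eef_pos": TCP position; "tcp_rot": TCP orientation; "contact_force": force on the tool from outside, world axes, zero at the start; "moment": the same for the moment, N m; "finger_gap": opening from 0.0 (shut) to 1.0 (fully open).
Only numpy, scipy, OpenCV 4.12 (cv2) and the standard library are available. Lean on these libraries where they do the work, as an engineer would, in place of code of your own. Each camera call takes 0.05 s, during which the arm holds its last target. There are 200 camera calls.

## Working session

There is one attempt and no reset: what is moved stays moved. The work goes in short steps, Python scripts to look and compute and a tool call to move; the robot and the scene stay as the last step left them, time stands still between calls to the robot, and variables do not carry over. Pictures are saved under pics/ and viewed, about 8 in all and at most 12, crops included, and the job is handed in when it is done.

Besides the shell and the picture viewer there is one more tool, called after ">>>" as name(argument=value, ...), one argument or row to a line, values as JSON. drive_tool: Moves the arm, as the interface text tells. Its arguments: {"type":"object","properties":{"targets":{"type":"array","items":{"type":"array","items":{"type":"number"}}},"hand":{"type":"number"}},"required":["targets"]}

```bash
ls; mkdir -p pics
cat > h.py <<'E'
import numpy as np, cv2
from rig import bot
def cam(n):
    c=bot.read_camera(n); R=cv2.Rodrigues(np.array(c["rvec"],float))[0]; t=np.array(c["tvec"],float).ravel()
    return c,R,t
def ray(c,R,t,px,z):
    p=cv2.undistortPoints(np.array(px,float).reshape(-1,1,2),np.array(c["intrinsics"]),np.array(c["D"])).reshape(-1,2)
    d=np.c_[p,np.ones(len(p))]@R; o=-R.T@t
    return o+d*((z-o[2])/d[:,2])[:,None]
def proj(c,R,t,P):
    return cv2.projectPoints(np.array(P,float).reshape(-1,3),R,t,np.array(c["intrinsics"]),np.array(c["D"]))[0].reshape(-1,2)
def save(c,n): cv2.imwrite("pics/"+n,c["image"][:,:,::-1])
E
python3 - <<'E'
from h import *
for n in ("top","scene"):
    c,R,t=cam(n); save(c,n+"0.png"); print(n,-R.T@t)
    np.savez(n+"0.npz",**c)
o=bot.get_obs();print(o["eef_pos"],o["tcp_rot"],o["time_s"],bot.nose_length)
E
```

```text
pics
top [ 0.45249503 -0.2672033   1.0164333 ]
scene [0.11017121 0.18798309 0.71848171]
[ 0.28696708 -0.58255596  0.24278007] [-8.53968484e-04  9.73911482e-01  2.26926568e-01 -1.67838530e-04] 0.1 0.017
```

View pics/top0.png

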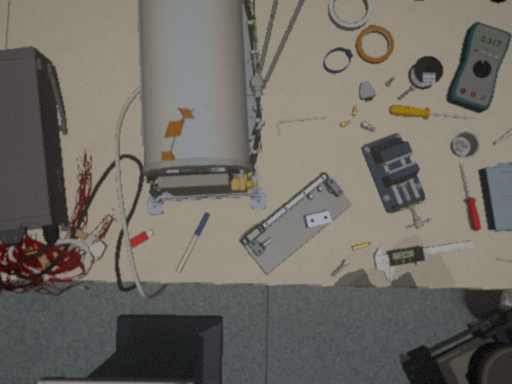

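View pics/scene0.png

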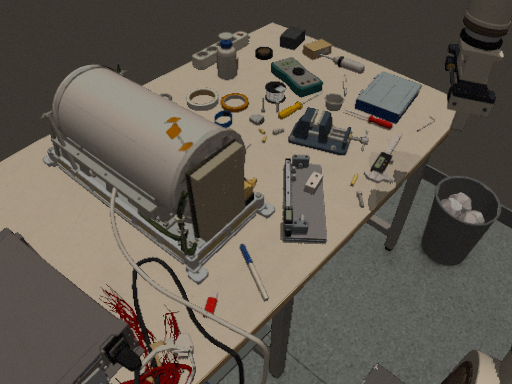

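The top view shows the gauge at about (295,222) with the anvil end at (335,190), and the block at (318,219). The loose screw is at (340,267), the spacer at (361,246), the key at (300,123), the pen at (193,242) and the stick at (140,239). Next I'll enlarge the gauge and get numbers.

Run:
```python
from h import *
c=dict(np.load("top0.npz")); R=cv2.Rodrigues(c["rvec"])[0]; t=c["tvec"].ravel()
im=c["image"][160:285,225:375]
cv2.imwrite("pics/crop.png",cv2.resize(im[:,:,::-1],None,fx=5,fy=4.8*125/125,interpolation=cv2.INTER_CUBIC) if 0 else cv2.resize(im[:,:,::-1],None,fx=4.8,fy=4.8,interpolation=cv2.INTER_CUBIC))
# block: bright low-sat blob
hsv=cv2.cvtColor(c["image"],cv2.COLOR_RGB2HSV); m=((hsv[...,2]>165)&(hsv[...,1]<45)).astype(np.uint8)
m=cv2.morphologyEx(m,cv2.MORPH_CLOSE,np.ones((3,3)))
cs,_=cv2.findContours(m[200:240,295:345],cv2.RETR_EXTERNAL,cv2.CHAIN_APPROX_NONE,offset=(295,200))
for k in cs:
    if cv2.contourArea(k)>60:
        P=ray(c,R,t,k.reshape(-1,2),0.036)[:,:2]; r=cv2.minAreaRect((P*1000).astype(np.float32)); print("block",r, cv2.boxPoints(r))
# plate corner guess
px=[(267,273),(240,240),(325,173),(351,205)]
print(ray(c,R,t,px,0.016))
# bed by depth
ys,xs=np.mgrid[160:285,225:375]; d=c["range_z"][160:285,225:375]
p=cv2.undistortPoints(np.c_[xs.ravel(),ys.ravel()].astype(float).reshape(-1,1,2),c["intrinsics"],c["D"]).reshape(-1,2)
W=(np.c_[p,np.ones(len(p))]*d.reshape(-1,1)-t)@R
z=W[:,2].reshape(d.shape); m=((z>0.009)&(z<0.06)).astype(np.uint8); m=cv2.morphologyEx(m,cv2.MORPH_OPEN,np.ones((3,3)))
n,l,s,_=cv2.connectedComponentsWithStats(m); i=1+np.argmax(s[1:,4]); print(s[i])
Q=W[l.ravel()==i]; r=cv2.minAreaRect((Q[:,:2]*1000).astype(np.float32)); print("gauge",r,cv2.boxPoints(r))
print(np.median(z[l==i]), np.percentile(z[l==i],[5,25,75,95]))
B=W[(z.ravel()>0.031)&(z.ravel()<0.042)&(xs.ravel()>300)&(xs.ravel()<335)&(ys.ravel()>208)&(ys.ravel()<232)]
print(len(B),cv2.minAreaRect((B[:,:2]*1000).astype(np.float32)),np.median(B[:,2]))
```

```text
block ((486.2062683105469, -407.020263671875), (21.212322235107422, 45.82021713256836), 15.051651954650879) [[ 470.01447 -387.65045]
 [ 481.9135  -431.89868]
 [ 502.39807 -426.39008]
 [ 490.49902 -382.14185]]
[[ 0.37328282 -0.30449585  0.016     ]
 [ 0.43978717 -0.2474237   0.016     ]
 [ 0.58326853 -0.42303123  0.016     ]
 [ 0.51695243 -0.47783418  0.016     ]]
[  16   12  110  101 4806]
gauge ((479.1051940917969, -361.9745788574219), (91.3167495727539, 230.8822479248047), 39.95940017700195) [[ 369.9666  -302.81284]
 [ 518.2495  -479.78403]
 [ 588.2438  -421.13632]
 [ 439.96088 -244.16513]]
0.017968286654867854 [0.01393196 0.01629614 0.02945947 0.04723391]
299 ((486.87127685546875, -406.661376953125), (24.675579071044922, 49.68596649169922), 15.07101058959961) 0.03701465751880542
```

View pics/crop.png

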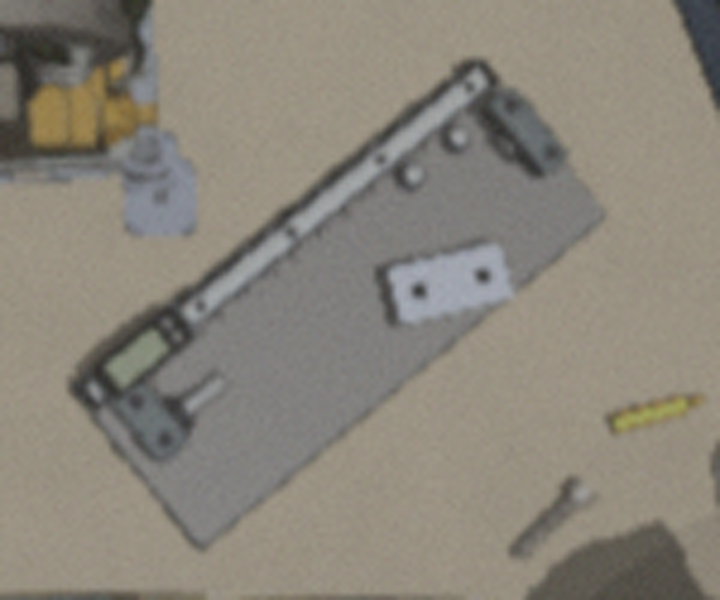

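The depth outline fits well: 231x91 mm for the gauge and 50x25 mm for the block. The block lies at gauge ≈(39,-29) mm, turned about -25°. I'll check the clearance to the drum and work out the first shifts.

```bash
cat >> h.py <<'E'
a=np.radians(-50.04); ux=np.array([np.cos(a),np.sin(a)]); uy=np.array([-ux[1],ux[0]]); O=np.array([.4844,-.3582])
def g2w(x,y): return O+ux*x+uy*y
def w2g(P): P=np.asarray(P)[...,:2]-O; return np.stack([P@ux,P@uy],-1)
def cloud(c,R,t):
    h,w=c["range_z"].shape; ys,xs=np.mgrid[:h,:w]
    p=cv2.undistortPoints(np.c_[xs.ravel(),ys.ravel()].astype(float).reshape(-1,1,2),c["intrinsics"],c["D"]).reshape(-1,2)
    d=c["range_z"].reshape(-1,1); W=(np.c_[p,np.ones(len(p))]*d-t)@R; return W[d[:,0]>0]
def tool():
    o=bot.get_obs(); w,x,y,z=o["tcp_rot"]; return o, w2g(o["eef_pos"]), np.degrees(2*np.arctan2(y,x))
def goto(x,y,z,deg=39.96):
    o,g,yaw=tool(); p=g2w(x,y); print("shift",np.round(np.r_[p,z]-o["eef_pos"],4),"turn",round(np.radians((deg-yaw+90)%180-90),3))
def blk(c,R,t):
    W=cloud(c,R,t); G=w2g(W); s=(W[:,2]>.032)&(W[:,2]<.042)&(G[:,0]>0)&(G[:,0]<.0955)&(G[:,1]>-.06)&(G[:,1]<.0135)
    return W[s],G[s]
E
python3 - <<'E'
from h import *
for n in ("top","scene"):
    c=dict(np.load(n+"0.npz")); R=cv2.Rodrigues(c["rvec"])[0]; t=c["tvec"].ravel()
    W=cloud(c,R,t); G=w2g(W); 
    for lo in (-.15,-.1,-.05,0,.05,.1):
        s=(W[:,2]>.07)&(W[:,2]<.4)&(G[:,0]>lo)&(G[:,0]<lo+.05)&(abs(G[:,1])<.2)&(G[:,1]>0)
        print(n,lo,np.round(np.percentile(G[s,1],[1,10]),3) if s.sum()>10 else None)
    if n=="top":
        s=(W[:,2]>.03)&(W[:,2]<.045)&(abs(G[:,0]+.07)<.05)&(G[:,1]>-.011)&(G[:,1]<.02)
        print("slide arm x range",np.percentile(G[s,0],[0,2,50,98,100]))
goto(.045,-.070,.15)
E
```

```text
top -0.15 [0.147 0.155]
top -0.1 [0.118 0.13 ]
top -0.05 [0.103 0.121]
top 0 [0.142 0.15 ]
top 0.05 [0.176 0.179]
top 0.1 None
slide arm x range [-0.10542559 -0.10510318 -0.09380426 -0.06693171 -0.06266575]
scene -0.15 [0.147 0.152]
scene -0.1 [0.115 0.126]
scene -0.05 [0.102 0.108]
scene 0 None
scene 0.05 None
scene 0.1 None
shift [ 0.1727  0.1449 -0.0928] turn 0.24
```

>>> drive_tool(
  targets=[
    [0.03,0.025,-0.01,0.06],
    [0.065,0.055,-0.03,0.12],
    [0.1,0.085,-0.05,0.18],
    [0.135,0.115,-0.07,0.24],
    [0.16,0.135,-0.09,0.24],
    [0.1727,0.1449,-0.0928,0.24],
    [0.1727,0.1449,-0.0928,0.24],
    [0.1727,0.1449,-0.0928,0.24],
  ],
  hand=-1,
)

```text
time_s: 0.9
eef_pos: [0.459, -0.4401, 0.1516]
tcp_rot: [0.001, 0.94, 0.341, -0.001]
contact_force: [-0.8, -0.4, -0.2]
finger_gap: 0.355
```

Run:
```python
from h import *
o,g,y=tool(); print(g,y,o["finger_gap"],o["contact_force"],o["time_s"])
goto(.045,-.070,.038)
c,R,t=cam("wrist"); save(c,"w1.png")
```

```text
[ 0.04647631 -0.07208367] 39.897144685178176 0.3546998805575474 [-0.75997984 -0.37317413 -0.20428775] 0.9
shift [ 0.0006  0.0025 -0.1136] turn 0.001
```

View pics/w1.png

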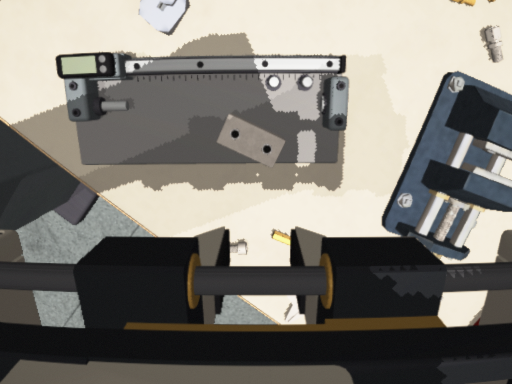

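The wrist view shows the gauge level, the block at (250,140), the slide at (90,100), the pins at (274,82) and (307,82), and the fingers still closing. Going down with the fingers shut.

>>> drive_tool(
  targets=[
    [0,0,-0.02,0],
    [0,0,-0.04,0],
    [0,0,-0.06,0],
    [0,0,-0.08,0],
    [0,0,-0.1,0],
    [0,0,-0.108,0],
    [0,0,-0.1124,0],
    [0,0,-0.1124,0],
  ],
  hand=-1,
)

```text
time_s: 1.75
eef_pos: [0.4594, -0.4394, 0.0389]
tcp_rot: [0.0, 0.94, 0.341, -0.0]
contact_force: [0.3, 0.2, 0.1]
finger_gap: 0.002
```

Run:
```python
from h import *
o,g,y=tool(); print(g,y,o["eef_pos"],o["finger_gap"],o["contact_force"],o["time_s"])
goto(.045,-.050,.038);goto(.045,-.032,.038)
c,R,t=cam("wrist"); save(c,"w2.png")
# finger extent near tip heights
c,R,t=cam("top"); W=cloud(c,R,t); G=w2g(W); s=(W[:,2]>.045)&(W[:,2]<.08)&(abs(G[:,0]-g[0])<.06)&(abs(G[:,1]-g[1])<.06)
print(s.sum())
```

```text
[ 0.04615398 -0.07130945] 39.886967950871544 [ 0.45938432 -0.43937538  0.03892706] 0.00183876797652813 [0.32788252 0.19310581 0.10471225] 1.75
shift [ 0.0156  0.0146 -0.0009] turn 0.001
shift [ 0.0294  0.0261 -0.0009] turn 0.001
9
```

View pics/w2.png

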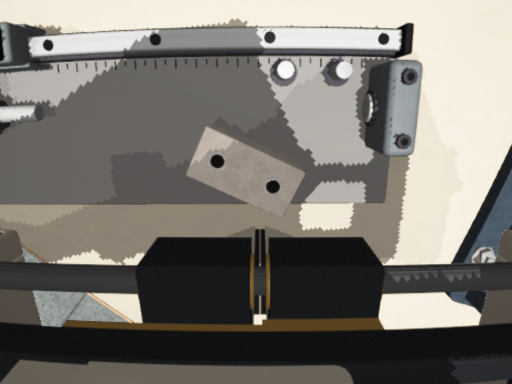

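The fingertips are thin plates at (260,245) with wider holders above them. I'll read the finger shape off the wrist depth before choosing the opening.

Run:
```python
from h import *
c,R,t=cam("wrist"); print("cam",-R.T@t, w2g(-R.T@t))
o,g,_=tool()
h,w=c["range_z"].shape
for v in (234,240,245,250,262,275,300,320):
    for u in (150,200,240,256,260,264,268,300):
        d=float(c["range_z"][v,u]); p=cv2.undistortPoints(np.array([[[u,v]]],float),c["intrinsics"],c["D"])[0,0]
        P=(np.r_[p,1]*d-t)@R; print(v,u,np.round(1000*np.r_[w2g(P)-g,P[2]],0) if d else None,end="; ")
    print()
```

```text
cam [ 0.51784473 -0.39204808  0.18118137] [0.04742428 0.00389613]
234 150 [-66.  -4.   1.]; 234 200 [-35.  -4.   1.]; 234 240 [-9. 10. 34.]; 234 256 [-1.  9. 30.]; 234 260 [ 1.  9. 31.]; 234 264 [ 3.  9. 30.]; 234 268 [ 5. 10. 34.]; 234 300 [26. -4.  2.]; 
240 150 [-66.  -8.   1.]; 240 200 [-16.  35.  96.]; 240 240 [-5. 35. 96.]; 240 256 [-1.  8. 37.]; 240 260 [ 1.  9. 38.]; 240 264 [ 3.  9. 38.]; 240 268 [ 4. 34. 93.]; 240 300 [13. 35. 96.]; 
245 150 [-67. -12.   0.]; 245 200 [-16.  35. 100.]; 245 240 [-4. 35. 99.]; 245 256 [-1.  9. 44.]; 245 260 [ 1.  8. 42.]; 245 264 [ 3.  8. 42.]; 245 268 [ 4. 33. 94.]; 245 300 [12. 35. 99.]; 
250 150 [-29.  35. 103.]; 250 200 [-15.  35. 103.]; 250 240 [ -4.  35. 103.]; 250 256 [-1.  8. 48.]; 250 260 [ 1.  8. 48.]; 250 264 [ 3.  8. 48.]; 250 268 [ 4. 31. 95.]; 250 300 [ 12.  35. 102.]; 
262 150 [-26.  36. 110.]; 262 200 [-14.  35. 110.]; 262 240 [ -4.  35. 109.]; 262 256 [-0.  8. 59.]; 262 260 [ 1.  8. 58.]; 262 264 [ 3.  8. 60.]; 262 268 [  3.  33. 105.]; 262 300 [ 11.  36. 110.]; 
275 150 [-26.  34. 113.]; 275 200 [-13.  33. 112.]; 275 240 [ -4.  33. 112.]; 275 256 [  0.  29. 104.]; 275 260 [  1.  29. 105.]; 275 264 [  2.  29. 105.]; 275 268 [  3.  31. 107.]; 275 300 [ 11.  33. 113.]; 
300 150 [-26.  27. 113.]; 300 200 [-14.  26. 113.]; 300 240 [ -4.  26. 112.]; 300 256 [-0. -4. 69.]; 300 260 [ 1. -7. 64.]; 300 264 [ 3. -3. 69.]; 300 268 [  3.  25. 111.]; 300 300 [ 11.  27. 113.]; 
320 150 [-27.  20. 112.]; 320 200 [-14.  20. 113.]; 320 240 [ -4.  21. 113.]; 320 256 [ -1. -67.   1.]; 320 260 [  1. -68.  -0.]; 320 264 [  2.  21. 113.]; 320 268 [  3.  21. 114.]; 320 300 [ 11.  21. 113.];
```

>>> drive_tool(
  targets=[
    [0.0045,0.004,-0.001,0],
    [0.009,0.008,-0.001,0],
    [0.0125,0.0117,-0.001,0],
    [0.0156,0.0146,-0.001,0],
    [0.018,0.0165,-0.001,0],
    [0.0205,0.0185,-0.001,0],
    [0.023,0.0207,-0.001,0],
    [0.0255,0.0228,-0.001,0],
  ],
  hand=-0.35,
)

```text
time_s: 2.7
eef_pos: [0.4855, -0.4153, 0.0375]
tcp_rot: [-0.0, 0.94, 0.342, -0.0]
contact_force: [-0.9, -1.6, -0.2]
finger_gap: 0.323
```

>>> drive_tool(
  targets=[
    [0.0025,0.002,0,0],
    [0.005,0.0041,0,0],
    [0.0075,0.0062,0,0],
    [0.01,0.0083,0,0],
    [0.012,0.01,0,0],
    [0.012,0.01,0,0],
  ],
)

```text
time_s: 3.3
eef_pos: [0.4956, -0.4068, 0.0374]
tcp_rot: [0.0, 0.94, 0.341, -0.002]
contact_force: [-4.3, -2.0, 2.9]
finger_gap: 0.326
```

Run:
```python
from h import *
o,g,y=tool(); print(g,y,o["eef_pos"],o["finger_gap"],o["contact_force"],o["time_s"])
c,R,t=cam("wrist"); save(c,"w3.png")
W,G=blk(c,R,t); print(len(G),cv2.minAreaRect((G*1000).astype(np.float32)))
```

```text
[ 0.04444673 -0.02257426] 39.90697619006209 [ 0.49564302 -0.40676649  0.03743757] 0.32594308896082386 [-4.2951775  -2.02926954  2.93830129] 3.3
5963 ((45.593170166015625, -8.084402084350586), (42.3729133605957, 62.382381439208984), 89.69514465332031)
```

View pics/w3.png

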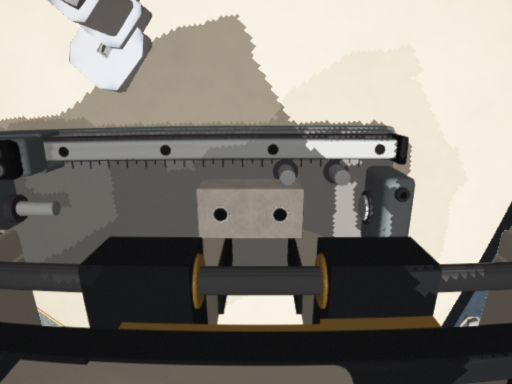

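The block is now square, flush against both fingers at (198–302, 182–236), with the near pin just behind it at (287,172). Next I retreat, shut the fingers and go round to its near end.

>>> drive_tool(
  targets=[
    [-0.008,-0.007,0,0],
    [-0.0253,-0.0212,0,0],
    [-0.0253,-0.0212,0,0],
    [-0.0385,-0.0055,0,0],
    [-0.0516,0.0102,0,0],
    [-0.0516,0.0102,0,0],
    [-0.0516,0.0102,0,0],
  ],
  hand=-1,
)

```text
time_s: 4.05
eef_pos: [0.4468, -0.395, 0.0378]
tcp_rot: [0.0, 0.94, 0.342, 0.001]
contact_force: [0.5, -1.3, 0.6]
finger_gap: 0.006
```

>>> drive_tool(
  targets=[
    [0.014,0.012,0,0],
    [0.028,0.024,0,0],
    [0.0422,0.0353,0,0],
    [0.0422,0.0353,0,0],
    [0.0422,0.0353,0,0],
  ],
)

```text
time_s: 4.55
eef_pos: [0.4798, -0.368, 0.0376]
tcp_rot: [0.001, 0.941, 0.338, -0.007]
contact_force: [-19.2, -9.0, 13.4]
finger_gap: 0.004
```

Run:
```python
from h import *
o,g,y=tool(); print(g,y,o["eef_pos"],o["finger_gap"],o["contact_force"],o["time_s"])
c,R,t=cam("wrist"); save(c,"w4.png")
for k in ("wrist","top"):
    c,R,t=cam(k); W,G=blk(c,R,t); G=G[G[:,0]>.013]; print(len(G),cv2.minAreaRect((G*1000).astype(np.float32)), np.percentile(G,[1,99],axis=0))
```

```text
[ 0.00458047 -0.00980322] 39.519977679878714 [ 0.47982772 -0.36800704  0.03761975] 0.003799138912044389 [-19.17045731  -9.03470609  13.44084453] 4.55
2787 ((49.07596969604492, 2.2406625747680664), (22.57377815246582, 71.29631042480469), 89.20562744140625) [[ 0.01562601 -0.0050544 ]
 [ 0.06736682  0.01335317]]Traceback (most recent call last):
  File "<stdin>", line 5, in <module>
    return _quantile_unchecked(
        a, q, axis, out, overwrite_input, method, keepdims, weights)
    return _ureduce(a,
                    func=_quantile_ureduce_func,
    ...<5 lines>...
                    overwrite_input=overwrite_input,
                    method=method)
    r = func(a, **kwargs)
    result = _quantile(arr,
                       quantiles=q,
    ...<2 lines>...
                       out=out,
                       weights=wgt)
    slices_having_nans = np.isnan(arr[-1, ...])
                                  ~~~^^^^^^^^^
IndexError: index -1 is out of bounds for axis 0 with size 0
```

View pics/w4.png

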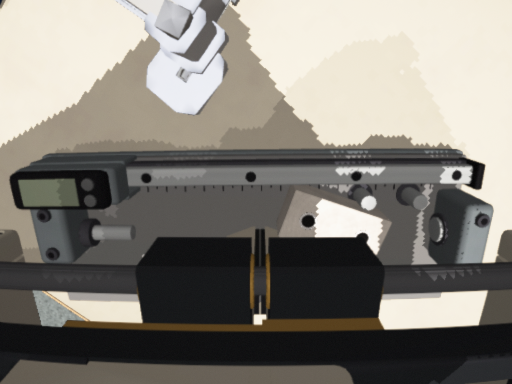

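The view shows the hand caught the block's near corner, which reached further back than I judged. The block at (280–390, 190–265) has turned clockwise again. I'll back off and re-measure.

>>> drive_tool(
  targets=[
    [-0.01,-0.009,0,0],
    [-0.03,-0.026,0,0],
    [-0.046,-0.0385,0,0],
    [-0.046,-0.0385,0.01,0],
    [-0.046,-0.0385,0.01,0],
  ],
)

```text
time_s: 5.2
eef_pos: [0.444, -0.3995, 0.049]
tcp_rot: [0.001, 0.94, 0.341, 0.001]
contact_force: [1.3, 0.7, 0.8]
finger_gap: 0.004
```

Run:
```python
from h import *
o,g,y=tool(); print(g,y,o["eef_pos"],o["finger_gap"],o["contact_force"],o["time_s"])
c,R,t=cam("wrist"); save(c,"w5.png")
W,G=blk(c,R,t)
G=(G*1000); H,xe,ye=np.histogram2d(G[:,0],G[:,1],bins=[np.arange(0,96,1),np.arange(-60,14,1)])
m=cv2.morphologyEx((H>0).astype(np.uint8),cv2.MORPH_CLOSE,np.ones((3,3))); m=cv2.morphologyEx(m,cv2.MORPH_OPEN,np.ones((5,5)))
n,l,s,_=cv2.connectedComponentsWithStats(m); i=1+np.argmax(s[1:,4])
p=np.argwhere(l==i).astype(np.float32)+[0.5,-59.5]; print(len(p),cv2.minAreaRect(p.astype(np.float32)),cv2.boxPoints(cv2.minAreaRect(p.astype(np.float32))))
```

```text
[ 0.00575411 -0.05749239] 39.91651396078307 [ 0.44402808 -0.39953512  0.04904688] 0.004477647375888672 [1.28644956 0.72821383 0.8359291 ] 5.2
1068 ((42.521575927734375, 4.456045150756836), (26.197731018066406, 50.66433334350586), 71.14684295654297) [[ 14.315666     0.24586868]
 [ 62.26185    -16.125998  ]
 [ 70.727486     8.666222  ]
 [ 22.781303    25.038088  ]]
```

View pics/w5.png

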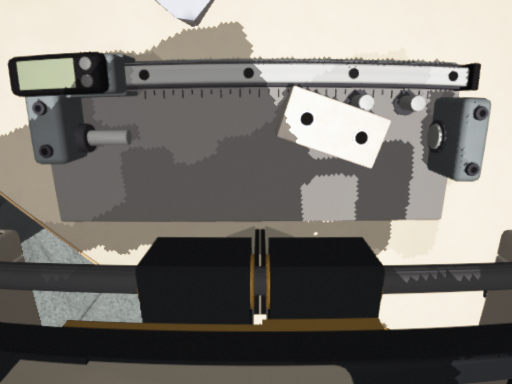

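The block is at gauge ≈(42.5, 4.5) mm, turned -19°, its left rear corner near the rail and its side on the near pin. Pushing its right rear corner (14,0) towards the anvil should turn it square and cam it off the pin. I'll go behind it with ample clearance.

>>> drive_tool(
  targets=[
    [-0.005,0.0055,-0.004,0],
    [-0.009,0.0107,-0.0112,0],
    [0.006,0.0227,-0.0112,0],
    [0.02,0.0347,-0.0112,0],
    [0.0312,0.0444,-0.0112,0],
    [0.0312,0.0444,-0.0112,0],
    [0.0312,0.0444,-0.0112,0],
  ],
)

```text
time_s: 5.95
eef_pos: [0.4731, -0.3534, 0.0359]
tcp_rot: [-0.0, 0.939, 0.343, -0.0]
contact_force: [-0.3, -0.2, -0.1]
finger_gap: 0.003
```

Run:
```python
from h import *
o,g,y=tool(); print(g,y,o["eef_pos"],o["finger_gap"],o["contact_force"],o["time_s"])
for x in (.01,.02,.03): goto(x,-.005,.038)
```

```text
[-0.01093814 -0.00563223] 40.06571745076446 [ 0.47305788 -0.35343331  0.03591541] 0.0032465667056488716 [-0.28223652 -0.17284704 -0.1407357 ] 5.95
shift [ 0.0139 -0.0156  0.0021] turn -0.002
shift [ 0.0204 -0.0233  0.0021] turn -0.002
shift [ 0.0268 -0.031   0.0021] turn -0.002
```

Free, 11 mm behind the line origin. Pushing +x slowly to about x=22.

>>> drive_tool(
  targets=[
    [0.003,-0.0033,0.002,0],
    [0.006,-0.0067,0.002,0],
    [0.009,-0.01,0.002,0],
    [0.012,-0.0135,0.002,0],
    [0.0145,-0.0165,0.002,0],
    [0.017,-0.0193,0.002,0],
    [0.0195,-0.0222,0.002,0],
    [0.0216,-0.0248,0.002,0],
  ],
)

```text
time_s: 6.75
eef_pos: [0.4882, -0.3743, 0.0369]
tcp_rot: [-0.006, 0.94, 0.342, -0.006]
contact_force: [-21.6, 14.8, 20.5]
finger_gap: 0.008
```

```bash
cat >> h.py <<'E'
def find(k="wrist",name=None,x0=0):
    c,R,t=cam(k)
    if name: save(c,name)
    W,G=blk(c,R,t); G=G[G[:,0]>x0]*1000
    H,_,_=np.histogram2d(G[:,0],G[:,1],bins=[np.arange(0,96,1),np.arange(-60,14,1)])
    m=cv2.morphologyEx((H>0).astype(np.uint8),cv2.MORPH_CLOSE,np.ones((3,3))); m=cv2.morphologyEx(m,cv2.MORPH_OPEN,np.ones((5,5)))
    n,l,s,_=cv2.connectedComponentsWithStats(m)
    if n<2: print("none"); return
    i=1+np.argmax(s[1:,4]); p=(np.argwhere(l==i)+[0.5,-59.5]).astype(np.float32); r=cv2.minAreaRect(p)
    print(k,len(p),r,np.round(cv2.boxPoints(r),1).tolist())
def st():
    o,g,y=tool(); f=o["contact_force"]; print("tool g",np.round(g*1000,1),round(y,2),"z",round(o["eef_pos"][2],4),"Fg",np.round([f[:2]@ux,f[:2]@uy,f[2]],1),o["time_s"])
E
python3 - <<'E'
from h import *
st(); find("wrist","w6.png")
E
```

```text
tool g [14.7 -7.5] 40.0 z 0.0369 Fg [-25.2  -7.1  20.5] 6.75
wrist 477 ((60.25, 3.7499990463256836), (16.76007080078125, 51.861351013183594), 71.56504821777344) [[33.0, 4.0], [82.19999694824219, -12.399999618530273], [87.5, 3.5], [38.29999923706055, 19.899999618530273]]
```

View pics/w6.png

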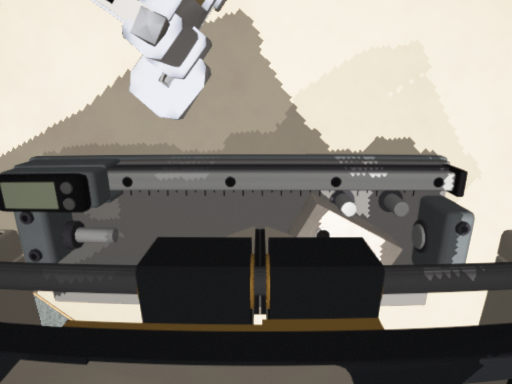

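The block moved on but turned further clockwise (about -28°), because the near pin pushes its front half away. The remedy is to push its far right corner leftwards so it pivots about the near pin. I back off and look.

>>> drive_tool(
  targets=[
    [-0.006,0.007,0,0],
    [-0.0128,0.0153,0,0],
    [-0.0128,0.0153,0,0],
    [-0.032,-0.0008,0,0],
    [-0.0511,-0.0168,0,0],
    [-0.0511,-0.0168,0.02,0],
    [-0.0286,-0.0436,0.03,0],
    [-0.0286,-0.0436,0.03,0],
  ],
)

```text
time_s: 7.6
eef_pos: [0.4704, -0.4275, 0.0713]
tcp_rot: [0.004, 0.94, 0.341, 0.003]
contact_force: [0.5, 0.1, 0.9]
finger_gap: 0.006
```

Run:
```python
from h import *
st(); find("wrist","w7.png")
c,R,t=cam("wrist"); W=cloud(c,R,t); o,g,_=tool(); G=(w2g(W)-g)*1000; tz=(W[:,2]-o["eef_pos"][2])*1000
# finger points by height band
for a,b in ((-18,-12),(-12,-5),(-5,5),(5,15),(15,30),(30,45)):
    s=(tz>a)&(tz<b)&(abs(G[:,0])<40)&(abs(G[:,1])<14)
    print(a,b,s.sum(),np.round(G[s].min(0),1) if s.any() else"",np.round(G[s].max(0),1) if s.any() else "")
find("top")
```

```text
tool g [ 44.1 -55.3] 39.85 z 0.0713 Fg [0.2 0.5 0.9] 7.6
wrist 1197 ((59.122894287109375, -2.0290870666503906), (26.156475067138672, 50.53651428222656), 62.650123596191406) [[30.700000762939453, -2.0], [75.5999984741211, -25.299999237060547], [87.5999984741211, -2.0], [42.70000076293945, 21.200000762939453]]
-18 -12 59 [-3.   8.1] [ 9.9 10.6]
-12 -5 235 [-9.8  8.1] [17.6 10.8]
-5 5 267 [-13.    8.1] [19.7 10.8]
5 15 163 [-0.2  8. ] [ 6.8 11. ]
15 30 166 [  0.4 -10.4] [ 6.5 10.3]
30 45 206 [  0.5 -10.7] [ 5.7 -0.4]
top 1057 ((57.100006103515625, -2.3000030517578125), (24.149532318115234, 49.1934928894043), 63.43495178222656) [[29.700000762939453, -2.0999999046325684], [73.69999694824219, -24.100000381469727], [84.5, -2.5], [40.5, 19.5]]
```

View pics/w7.png

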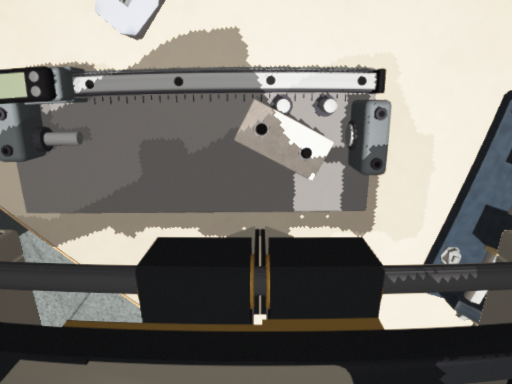

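The fingers are wedge-shaped across their backs, about ±6 mm at the tip and ±15 mm higher up, but flat on their 19 mm sides. That explains both the wide contact and the upward force. So I'll push only with the flat sides. The block is at ≈(58,-2) mm, -27°. First I push its far corner left with the tool at x=70.

>>> drive_tool(
  targets=[
    [0.0228,-0.0148,0,0],
    [0.0228,-0.0148,-0.02,0],
    [0.0228,-0.0148,-0.034,0],
    [0.0282,-0.0103,-0.034,0],
    [0.032,-0.0071,-0.034,0],
    [0.035,-0.0045,-0.034,0],
    [0.038,-0.002,-0.034,0],
    [0.038,-0.002,-0.034,0],
  ],
)

```text
time_s: 8.55
eef_pos: [0.5044, -0.4236, 0.034]
tcp_rot: [-0.0, 0.94, 0.342, -0.0]
contact_force: [0.1, -0.7, -0.1]
finger_gap: 0.006
```

Run:
```python
from h import *
st(); find("wrist")
goto(.07,-.0225,.037)
```

```text
tool g [ 63.  -26.7] 40.03 z 0.034 Fg [ 0.6 -0.4 -0.1] 8.55
wrist 1221 ((54.176300048828125, 0.8959541320800781), (26.686038970947266, 50.787105560302734), 81.25383758544922) [[27.0, -8.399999618530273], [77.19999694824219, -16.200000762939453], [81.30000305175781, 10.199999809265137], [31.100000381469727, 17.899999618530273]]
shift [ 0.0077 -0.0026  0.0029] turn -0.001
```

>>> drive_tool(
  targets=[
    [-0.003,-0.0025,0.0025,0],
    [0.0015,-0.008,0.0025,0],
    [0.0045,-0.0055,0.0025,0],
    [0.0062,-0.0039,0.0025,0],
    [0.0077,-0.0026,0.0025,0],
    [0.0077,-0.0026,0.0025,0],
  ],
)

```text
time_s: 9.2
eef_pos: [0.5119, -0.428, 0.0371]
tcp_rot: [0.001, 0.94, 0.342, -0.0]
contact_force: [-1.5, -3.6, 0.2]
finger_gap: 0.006
```

Run:
```python
from h import *
st(); find("wrist")
```

```text
tool g [ 71.2 -23.7] 39.95 z 0.0371 Fg [ 1.8 -3.5  0.2] 9.2
wrist 1284 ((52.0, -1.5), (28.0, 51.0), 90.0) [[26.5, -15.5], [77.5, -15.5], [77.5, 12.5], [26.5, 12.5]]
```

The block is square at ≈(52,0) mm, with its side at the pins. Now I retreat, turn the tool a quarter turn and get behind it, so the flat side does the end push.

>>> drive_tool(
  targets=[
    [-0.01,-0.009,0,0],
    [-0.0276,-0.0231,0.005,0],
    [-0.0376,-0.0131,0.02,-0.14],
    [-0.0476,-0.0031,0.03,-0.28],
    [-0.0604,0.016,0.03,-0.42],
    [-0.0604,0.016,0.03,-0.56],
    [-0.0604,0.016,0.03,-0.7],
    [-0.0604,0.016,0.03,-0.84],
  ],
)

```text
time_s: 10.05
eef_pos: [0.451, -0.4101, 0.0667]
tcp_rot: [-0.001, 0.997, -0.074, -0.0]
contact_force: [0.4, 0.8, -0.3]
finger_gap: 0.005
```

>>> drive_tool(
  targets=[
    [0,0,0,-0.14],
    [0,0,0,-0.28],
    [0,0,0,-0.42],
    [0,0,0,-0.56],
    [0,0,0,-0.7],
    [0,0,0,-0.73],
    [0,0,0,-0.73],
  ],
)

```text
time_s: 10.75
eef_pos: [0.4513, -0.4104, 0.0666]
tcp_rot: [-0.0, 0.907, -0.421, -0.0]
contact_force: [-0.0, 0.3, 0.6]
finger_gap: 0.003
```

Run:
```python
from h import *
st(); print(bot.get_obs()["joint_pos"]); find("top")
goto(.003,-.06,.037,-50.04); goto(.003,-.002,.037,-50.04)
c,R,t=cam("wrist"); print(-R.T@t)
```

```text
tool g [ 18.8 -58.9] -49.83 z 0.0666 Fg [-0.2  0.2  0.6] 10.75
[ 0.74769979  0.61507335 -0.07103255  1.78266512  0.05988353  0.74674437
 -1.79478085]
top 142 ((69.5, -4.5), (14.0, 10.0), 90.0) [[64.5, -11.5], [74.5, -11.5], [74.5, 2.5], [64.5, 2.5]]
shift [-0.0111  0.0115 -0.0296] turn -0.004
shift [ 0.0334  0.0487 -0.0296] turn -0.004
[ 0.50005667 -0.46915963  0.20809087]
```

>>> drive_tool(
  targets=[
    [-0.0111,0.0115,0,0],
    [-0.0111,0.0115,-0.015,0],
    [-0.0111,0.0115,-0.0285,0],
    [0.0029,0.0235,-0.0285,0],
    [0.0169,0.035,-0.0285,0],
    [0.0303,0.0461,-0.0285,0],
    [0.0303,0.0461,-0.0285,0],
    [0.0303,0.0461,-0.0285,0],
  ],
)

```text
time_s: 11.65
eef_pos: [0.4826, -0.3643, 0.0382]
tcp_rot: [0.0, 0.907, -0.421, 0.0]
contact_force: [0.1, -0.6, -0.3]
finger_gap: 0.003
```

Run:
```python
from h import *
st(); find("wrist")
goto(.017,-.004,.037,-50.04); goto(.035,-.004,.037,-50.04)
```

```text
tool g [ 3.5 -5.3] -49.85 z 0.0382 Fg [ 0.5 -0.3 -0.3] 11.65
wrist 1280 ((51.5, -0.5), (26.0, 50.0), 90.0) [[26.5, -13.5], [76.5, -13.5], [76.5, 12.5], [26.5, 12.5]]
shift [ 0.0105 -0.0086 -0.0013] turn -0.002
shift [ 0.0221 -0.0224 -0.0013] turn -0.002
```

>>> drive_tool(
  targets=[
    [0.005,-0.006,-0.001,0],
    [0.008,-0.0095,-0.001,0],
    [0.0105,-0.0125,-0.001,0],
    [0.013,-0.0155,-0.001,0],
    [0.0155,-0.0185,-0.001,0],
    [0.0175,-0.021,-0.001,0],
    [0.019,-0.0228,-0.001,0],
    [0.019,-0.0228,-0.001,0],
  ],
)

```text
time_s: 12.5
eef_pos: [0.4995, -0.3882, 0.0371]
tcp_rot: [0.0, 0.906, -0.423, -0.001]
contact_force: [-6.2, 0.0, 2.4]
finger_gap: 0.005
```

Run:
```python
from h import *
st(); find("wrist")
```

```text
tool g [32.7 -7.7] -50.02 z 0.0371 Fg [-4.  -4.8  2.4] 12.5
wrist 1288 ((70.14628601074219, -0.8013877868652344), (26.73981475830078, 51.77510070800781), 83.8844985961914) [[43.0, -11.300000190734863], [94.5, -16.899999618530273], [97.30000305175781, 9.699999809265137], [45.79999923706055, 15.300000190734863]]
```

The block is at the anvil but turned about -6°. I'll retreat, turn the tool back and press its long side onto both pins.

>>> drive_tool(
  targets=[
    [-0.0096,0.0115,0,0],
    [-0.0256,-0.0019,0,0],
    [-0.0496,-0.0219,0.005,0],
    [-0.0496,-0.0219,0.02,0.14],
    [-0.0496,-0.0219,0.03,0.28],
    [-0.038,-0.036,0.03,0.42],
    [-0.027,-0.049,0.03,0.56],
    [-0.0175,-0.0603,0.03,0.7],
  ],
)

```text
time_s: 13.35
eef_pos: [0.4852, -0.4492, 0.0681]
tcp_rot: [0.001, 0.997, -0.083, 0.001]
contact_force: [0.0, -0.6, -0.9]
finger_gap: 0.006
```

>>> drive_tool(
  targets=[
    [0,0,0,0.14],
    [0,0,0,0.28],
    [0,0,0,0.42],
    [0,0,0,0.56],
    [0,0,0,0.7],
    [0,0,0,0.84],
    [0,0,0,0.87],
    [0,0,0,0.87],
  ],
)

```text
time_s: 14.15
eef_pos: [0.4839, -0.4483, 0.0674]
tcp_rot: [0.0, 0.94, 0.341, 0.001]
contact_force: [-0.5, -1.0, 0.6]
finger_gap: 0.005
```

Run:
```python
from h import *
st(); find("wrist")
goto(.070,-.045,.037); goto(.07,-.0225,.037)
```

```text
tool g [ 68.7 -58.2] 39.83 z 0.0674 Fg [ 0.5 -1.   0.6] 14.15
wrist 1286 ((70.47384643554688, -1.1248703002929688), (26.61139678955078, 51.05137634277344), 83.36748504638672) [[43.599998474121094, -11.399999618530273], [94.30000305175781, -17.299999237060547], [97.4000015258789, 9.100000381469727], [46.70000076293945, 15.0]]
shift [ 0.011   0.0074 -0.0304] turn 0.003
shift [ 0.0283  0.0219 -0.0304] turn 0.003
```

>>> drive_tool(
  targets=[
    [0.011,0.0074,-0.015,0],
    [0.011,0.0074,-0.0295,0],
    [0.0165,0.012,-0.0295,0],
    [0.02,0.015,-0.0295,0],
    [0.023,0.0175,-0.0295,0],
    [0.026,0.02,-0.0295,0],
    [0.0275,0.0213,-0.0295,0],
    [0.0275,0.0213,-0.0295,0],
  ],
)

```text
time_s: 15.0
eef_pos: [0.5114, -0.4267, 0.0383]
tcp_rot: [0.0, 0.94, 0.342, 0.0]
contact_force: [0.7, 0.6, -0.7]
finger_gap: 0.005
```

Run:
```python
from h import *
st(); find("wrist")
```

```text
tool g [ 69.8 -23.3] 39.99 z 0.0383 Fg [-0.1  0.9 -0.7] 15.0
wrist 1319 ((69.5, -1.0), (27.0, 50.0), 90.0) [[44.5, -14.5], [94.5, -14.5], [94.5, 12.5], [44.5, 12.5]]
```

>>> drive_tool(
  targets=[
    [0.0008,0.0006,0,0],
    [0.0016,0.0013,0,0],
    [0.0016,0.0013,0,0],
  ],
)

```text
time_s: 15.35
eef_pos: [0.5117, -0.4262, 0.0379]
tcp_rot: [0.0, 0.94, 0.341, -0.001]
contact_force: [-2.0, -1.6, 0.8]
finger_gap: 0.004
```

Run:
```python
from h import *
st(); find("wrist")
```

```text
tool g [ 69.7 -22.8] 39.94 z 0.0379 Fg [-0.  -2.6  0.8] 15.35
wrist 1281 ((69.5, -1.0), (27.0, 50.0), 90.0) [[44.5, -14.5], [94.5, -14.5], [94.5, 12.5], [44.5, 12.5]]
```

The side rests on both pins (2.6 N), square, at x=69.5. Now the slide: retreat, rise, turn and go behind its back face.

>>> drive_tool(
  targets=[
    [-0.009,-0.0075,0,0],
    [-0.0307,-0.0257,0.01,0],
    [-0.0307,-0.0257,0.04,-0.14],
    [-0.04,-0.005,0.07,-0.28],
    [-0.055,0.025,0.08,-0.42],
    [-0.07,0.055,0.08,-0.56],
    [-0.085,0.085,0.08,-0.7],
    [-0.1,0.115,0.08,-0.84],
  ],
)

```text
time_s: 16.2
eef_pos: [0.4118, -0.3093, 0.118]
tcp_rot: [-0.0, 0.997, -0.074, 0.001]
contact_force: [-0.2, -0.1, 0.3]
finger_gap: 0.003
```

>>> drive_tool(
  targets=[
    [-0.007,0.02,0,-0.14],
    [-0.0138,0.04,0,-0.28],
    [-0.0138,0.0505,0,-0.42],
    [-0.0138,0.0505,0,-0.56],
    [-0.0138,0.0505,0,-0.7],
    [-0.0138,0.0505,0,-0.73],
    [-0.0138,0.0505,0,-0.73],
  ],
)

```text
time_s: 16.9
eef_pos: [0.3987, -0.2599, 0.1179]
tcp_rot: [0.0, 0.907, -0.421, 0.0]
contact_force: [-0.1, -0.0, -0.2]
finger_gap: 0.004
```

Run:
```python
from h import *
st(); find("top"); find("scene")
goto(-.130,-.003,.036,-50.04)
c,R,t=cam("scene"); save(c,"s2.png")
c,R,t=cam("top"); W=cloud(c,R,t); G=w2g(W); s=(W[:,2]>.03)&(W[:,2]<.045)&(abs(G[:,0]+.07)<.05)&(G[:,1]>-.011)&(G[:,1]<.02)
print(s.sum(), np.percentile(G[s,0],[0,2,98]) if s.any() else "")
```

```text
tool g [-130.4   -2.5] -49.84 z 0.1179 Fg [-0.1 -0.1 -0.2] 16.9
top 1177 ((68.0, 0.5), (24.0, 49.0), 90.0) [[43.5, -11.5], [92.5, -11.5], [92.5, 12.5], [43.5, 12.5]]
none
shift [-0.0001 -0.0006 -0.0818] turn -0.004
79 [-0.09505873 -0.0945565  -0.06503269]
```

>>> drive_tool(
  targets=[
    [0,0,-0.03,0],
    [0,0,-0.06,0],
    [0,0,-0.081,0],
    [0,0,-0.081,0],
    [0.0064,-0.0077,-0.081,0],
    [0.0096,-0.0115,-0.081,0],
    [0.0128,-0.0153,-0.081,0],
    [0.016,-0.0191,-0.081,0],
  ],
)

```text
time_s: 17.9
eef_pos: [0.4155, -0.2795, 0.0378]
tcp_rot: [0.0, 0.906, -0.422, 0.001]
contact_force: [-1.0, 1.3, 0.7]
finger_gap: 0.006
```

Run:
```python
from h import *
st()
c,R,t=cam("top"); W=cloud(c,R,t); G=w2g(W); 
s=(W[:,2]>.018)&(W[:,2]<.035)&(abs(G[:,1])<.004)&(G[:,0]>-.12)&(G[:,0]<.03); print("tip",np.percentile(G[s,0],[90,98,100]) if s.any() else "")
goto(-.0085,-.003,.037,-50.04)
```

```text
tool g [-104.5   -2.3] -49.97 z 0.0378 Fg [-1.6  0.1  0.7] 17.9
tip [0.02145099 0.02900563 0.02948435]
shift [ 0.0605 -0.0733 -0.0007] turn -0.001
```

Force is 1.6 N, so the slide is moving. Pushing on.

>>> drive_tool(
  targets=[
    [0.004,-0.0048,0,0],
    [0.008,-0.0096,0,0],
    [0.012,-0.0144,0,0],
    [0.016,-0.0191,0,0],
    [0.02,-0.0239,0,0],
    [0.024,-0.0287,0,0],
    [0.028,-0.0335,0,0],
    [0.032,-0.0382,0,0],
  ],
)

```text
time_s: 18.75
eef_pos: [0.4471, -0.3175, 0.0368]
tcp_rot: [-0.0, 0.906, -0.422, -0.0]
contact_force: [-0.2, 1.7, 0.8]
finger_gap: 0.005
```

>>> drive_tool(
  targets=[
    [0.004,-0.0048,0,0],
    [0.008,-0.0096,0,0],
    [0.0115,-0.0137,0,0],
    [0.0145,-0.0173,0,0],
    [0.017,-0.0203,0,0],
    [0.019,-0.0227,0,0],
    [0.0205,-0.0245,0,0],
    [0.0215,-0.0257,0,0],
  ],
)

```text
time_s: 19.55
eef_pos: [0.4683, -0.343, 0.0368]
tcp_rot: [0.0, 0.906, -0.422, -0.0]
contact_force: [0.0, 2.2, 0.4]
finger_gap: 0.004
```

Run:
```python
from h import *
st(); find("wrist",x0=.03)
goto(-.0085,-.003,.037,-50.04)
```

```text
tool g [-22.1  -2.6] -49.97 z 0.0368 Fg [-1.6  1.4  0.4] 19.55
wrist 1324 ((69.5, 0.0), (25.0, 50.0), 90.0) [[44.5, -12.5], [94.5, -12.5], [94.5, 12.5], [44.5, 12.5]]
shift [ 0.0083 -0.0105  0.0002] turn -0.001
```

13 mm to go. I'll creep to 2 mm short, then to contact.

>>> drive_tool(
  targets=[
    [0.0015,-0.0018,0,0],
    [0.003,-0.0036,0,0],
    [0.0045,-0.0054,0,0],
    [0.0055,-0.0066,0,0],
    [0.0065,-0.0077,0,0],
    [0.007,-0.0084,0,0],
    [0.007,-0.0084,0,0],
  ],
)

```text
time_s: 20.3
eef_pos: [0.4752, -0.3514, 0.0368]
tcp_rot: [0.0, 0.906, -0.422, 0.0]
contact_force: [-0.0, 0.9, -0.0]
finger_gap: 0.004
```

>>> drive_tool(
  targets=[
    [0.0006,-0.0008,0,0],
    [0.0012,-0.0015,0,0],
    [0.0012,-0.0015,0,0],
  ],
)

```text
time_s: 20.6
eef_pos: [0.4764, -0.3528, 0.0368]
tcp_rot: [0.0, 0.906, -0.422, -0.0]
contact_force: [-1.4, 1.6, 0.5]
finger_gap: 0.007
```

Run:
```python
from h import *
st(); find("wrist",x0=.03)
```

```text
tool g [-9.3 -2.7] -49.97 z 0.0368 Fg [-2.2 -0.   0.5] 20.6
wrist 1248 ((70.99999237060547, -1.9073486328125e-06), (46.99999237060547, 24.999996185302734), -0.0) [[47.5, 12.5], [47.5, -12.5], [94.5, -12.5], [94.5, 12.5]]
```

>>> drive_tool(
  targets=[
    [0.0006,-0.0008,0,0],
    [0.0006,-0.0008,0,0],
  ],
)

```text
time_s: 20.85
eef_pos: [0.4765, -0.3529, 0.0368]
tcp_rot: [-0.0, 0.906, -0.422, -0.001]
contact_force: [-4.2, 4.0, 3.3]
finger_gap: 0.004
```

>>> drive_tool(
  targets=[
    [0.0006,-0.0008,0,0],
    [0.0006,-0.0008,0,0],
  ],
)

```text
time_s: 21.05
eef_pos: [0.4765, -0.353, 0.0366]
tcp_rot: [-0.0, 0.907, -0.422, -0.002]
contact_force: [-5.1, 5.5, 4.4]
finger_gap: 0.008
```

>>> drive_tool(
  targets=[
    [0.0006,-0.0008,0,0],
    [0.0006,-0.0008,0,0],
  ],
)

```text
time_s: 21.25
eef_pos: [0.4766, -0.353, 0.0364]
tcp_rot: [-0.001, 0.907, -0.422, -0.002]
contact_force: [-5.5, 7.0, 6.1]
finger_gap: 0.003
```

Run:
```python
from h import *
st(); find("wrist","w8.png",x0=.03)
```

```text
tool g [-9.  -2.7] -49.93 z 0.0364 Fg [-8.9  0.2  6.1] 21.25
wrist 1248 ((70.99999237060547, -1.9073486328125e-06), (46.99999237060547, 24.999996185302734), -0.0) [[47.5, 12.5], [47.5, -12.5], [94.5, -12.5], [94.5, 12.5]]
```

View pics/w8.png

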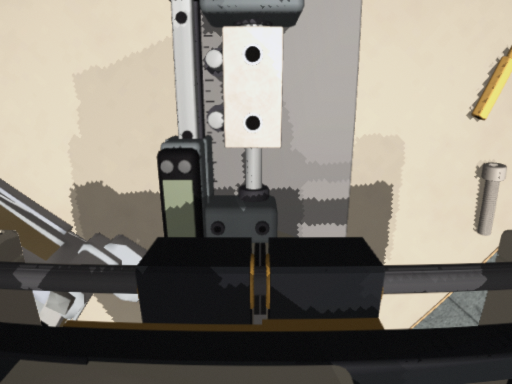

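The view shows the block (224–282, 27–147) against both pins at (215,60) and (216,120), its far end at the anvil, and the spindle touching its near end at (253,147). The force rose to 9 N with no further motion, so the stack is closed. Backing off.

>>> drive_tool(
  targets=[
    [-0.0025,0.003,0,0],
    [-0.01,0.0115,0,0],
    [-0.026,0.03,0,0],
    [-0.032,0.038,0.04,0],
    [-0.045,0.03,0.08,0],
    [-0.07,0.0,0.1,0],
    [-0.09,-0.04,0.1,0],
    [-0.09,-0.04,0.1,0],
  ],
)

```text
time_s: 22.1
eef_pos: [0.384, -0.403, 0.1386]
tcp_rot: [0.003, 0.904, -0.427, 0.002]
contact_force: [-0.2, 0.7, -0.8]
finger_gap: 0.006
```

Run:
```python
from h import *
st(); find("top","top9.png"); find("wrist"); find("scene")
c,R,t=cam("top"); im=c["image"][160:285,225:375]; cv2.imwrite("pics/crop9.png",cv2.resize(im[:,:,::-1],None,fx=4.8,fy=4.8,interpolation=cv2.INTER_CUBIC))
a=np.load("top0.npz")["image"].astype(int); d=abs(a-c["image"]).sum(2)
for n,(u,v) in dict(screw=(340,267),spacer=(361,246),key=(300,123),pen=(193,242),stick=(140,239)).items(): print(n,(d[v-8:v+8,u-12:u+12]>90).sum())
```

```text
tool g [ -30.2 -105.7] -50.55 z 0.1386 Fg [-0.7  0.3 -0.8] 22.1
top 1211 ((70.0, 0.5), (24.0, 49.0), 90.0) [[45.5, -11.5], [94.5, -11.5], [94.5, 12.5], [45.5, 12.5]]
wrist 1285 ((70.49999237060547, -0.5000019073486328), (47.99999237060547, 25.999996185302734), -0.0) [[46.5, 12.5], [46.5, -13.5], [94.5, -13.5], [94.5, 12.5]]
scene 33 ((2.5, -5.5), (6.0, 4.0), 90.0) [[0.5, -8.5], [4.5, -8.5], [4.5, -2.5], [0.5, -2.5]]
screw 351
spacer 171
key 0
pen 0
stick 0
```

View pics/crop9.png

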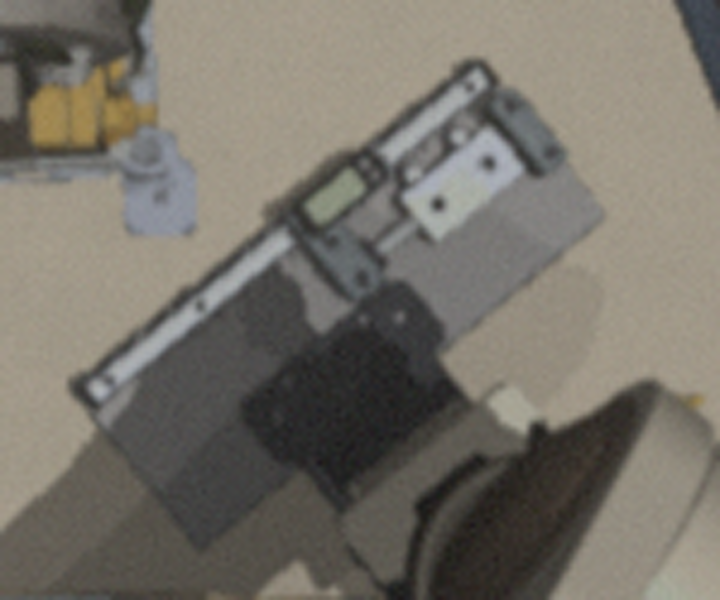

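The final top view shows the block seated on the pins and anvil at about (70, 0) mm, with the spindle against its end. The arm is clear. Handing in.

```bash
python3 -c "
from h import *
st(); print(bot.sign_off())"
```

```text
tool g [-33.9 -96.6] -49.93 z 0.1366 Fg [-0.2  0.3 -0. ] 22.3
the job is handed in; nothing more can be done
None
```

The block is seated and the slide is against it. I handed the job in at 22.3 s with the arm clear, touching nothing.

**What I did:** I pushed the block square, along to the anvil and then sideways onto both guide pins. I then pushed the slide until the force rose from 2 to 9 N with almost no further movement.

**What went wrong on the way:** The first attempt to get behind the block clipped its rear corner, at about 20 N. A second push, with the tapered backs of the fingers, turned the block about 27° and pressed the hand upwards at 20 N. I re-squared the block and used the flat sides of the fingers from then on. The block stayed on the bed in every view.

**Last checks:**

| Check | Top camera | Wrist camera |
|---|---|---|
| Block middle in the gauge (x, y) | 70.0, 0.5 mm | 70.5, -0.5 mm |
| Angle to the measuring line | 0° | 0° |

- **Slide:** I saw the tip touching the block in the pictures but did not measure the gap separately. The hand stopped 0.5 mm from where I expected contact.
- **Loose things:** the hex key, marker and memory stick show no change from the start. The arm hid the screw and spacer in the last top view, so that check failed for them. A wrist view just before showed both beside the gauge, but I did not measure whether they had moved.
- **Scene camera:** it gave no usable reading of the block.

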